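# Lay the saddle course of a timber crib and roll the tube across

### The arm

A 6-joint arm with a two-finger parallel gripper is mounted at the origin on the work surface. World frame = base frame: x ahead of the robot, y to its left, z up, the work surface at z = 0. Lengths are in mm, angles in rad, forces in N, time in s.
With the tool pointing down it reaches from about 400 to 925 mm from the base axis. Payload 12.5 kg.
Tool frame: the origin (TCP) lies between the finger pads; the fingertips stand 11 mm ahead of it and the grasp point (between the pads) lies 8 mm behind it (env.tip_extent is the distance from the TCP to the fingertips, in mm); x points along the fingers, z is the direction in which the jaws open and shut, and the axes are right-handed (so a half turn about x gives the same grasp; the last joint's range is limited). The gripper opens to 95 mm and grips with 3 to 60 N. Pads are 20 mm wide; open, the fingers measure 119 mm over their backs; the gripper's body (75 mm by 180 mm) begins 59 mm behind the grasp point.
Start: joints at [-1.305, 0.491, 1.559, -0, 1.092, -0.106], TCP at [227.082, -582.305, 225.661] pointing down, gripper open.
Joint ranges: [-3.1, 3.1], [-0.84, 2.19], [0.05, 2.79], [-1.13, 4.28], [0.06, 2.93], [-2.69, 2.69]. Speed limits (rad/s): [2.22, 2.22, 2.79, 3.14, 3.14, 3.14].

### API

Orientations are given as [roll, pitch, yaw] about the fixed x, y, z axes, in that order (R = Rz(yaw) Ry(pitch) Rx(roll)).
In Python, from cell import status, imaging, env gives the robot as it stands. The module is installed in compiled form; this text tells all that it offers.
- The arm moves only by the tool apply_moves, never from a script. Its argument "increments" is a list of rows, each a list of 5 numbers: the closure, from 0 (fully open) to 1 (shut), then the shift along the tool's x, y, z in mm, then the turn about the tool's x in degrees. A call has 1 to 10 rows; each row shifts and turns the commanded pose from where the row before left it, along the tool's axes as they then stand; what a row does not reach is not made up. A row lasts 1/10 s, in which the tool goes at most 50 mm and 8.59 degrees, less where a joint would pass 70% of its speed; a pose out of reach is approached as far as the arm can. A call with a gripper value outside its range is refused whole. The fingers move at their own pace and stop on an object; the grip force is fixed at half the most. Time passes only in rows, so rows that do not move let the fingers close. It gives the time, the measured TCP pose, the force and the opening at its end, in the units of the state.
- status.state(): the state, without advancing time (a new reading comes with each control period).
- imaging.read_camera(name): name is "scene" or "top" or "wrist"; returns a dict with "pixels" (384x512x3 uint8, red, green, blue), "fovy" (degrees; the focal length in pixels is half the picture's height over the tangent of half this angle, whatever the lens; pixels are square), "cx", "cy" (the principal point, pixels), "R" (3x3) and "t" (3): a world point X has camera coordinates R X + t. Camera axes: x right, y down, z forward; pixel columns grow to the right and rows downward; lengths in mm; the calibration is good to about 2 mm. A picture is of the moment at which its call begins. There is no depth.
- env.job_done(): hands the job in, once; it reports no verdict.
The state is a dict: "t": time; "joints": joint angles; "qvel": joint speeds; "tau": joint torques, N m; "eef_pos": TCP position; "tcp_rot": TCP orientation; "ft_force": force on the tool from outside, world axes, zero at the start; "moment": the same for the moment, N m; "opening": opening from 0.0 (shut) to 1.0 (fully open).
Only numpy, scipy, OpenCV 4.12 (cv2) and the standard library are available. Lean on these libraries where they do the work, as an engineer would, in place of code of your own. Each camera call takes 0.05 s, during which the arm holds its last target. There are 200 camera calls.

### The job

Finish the timber crib: lay the two loose notched bearers, notches up, crosswise on the open pair of cross battens, each squarely above a bottom runner, with the notches in line and midway between the two battens. Then roll the steel tube off the parking bearers, without lifting it, so that it comes to rest level in both notches. Leave the bin, box, sleeve and hammer where they are.

Things in the scene. Friction and masses are not known exactly. Their poses are not given: they have to be found in the camera images.
- crib: Nailed timber crib fixed to the bench. Origin: on the bench, middle of the OPEN PLACE; z up. Bottom course: two runners along its y, 40 wide, 25 high, at x = -95 and +95 mm, y = -115 to 235. Second course: four cross battens along its x, 250 x 40 x 25 high (top at z = 50), at y = -70, +70 (the open pair), 130, 205. The third course is missing over the open pair.
- seat_1 (a point): Place of one loose bearer: point on top level of the open pair (z = 50 mm), right above the runner at crib x = -95, midway between the two battens (crib y = 0). Axes as the crib's; a bearer's underside centre belongs here, its length along y.
- seat_2 (a point): The same above the other runner, at crib x = +95 mm. Laid bearers reach z = 86 mm, level with the parking bearers, pass them sideways with a 20 mm gap, and overlap them by 10 mm in y.
- park (a point): Middle of the parking place, z = 86 mm, crib x = 0, y = 165; axes as the crib's. Here the third course exists: two fixed bearers along y, 40 wide x 36 high (z 50 to 86), at crib x = -35 and +35, y = 100 to 235, each with a shallow V notch 20 wide at y = 165 that holds the waiting tube. The tube is rolled from here towards the crib's -y.
- bearer_a: Loose notched timber bearer, lying notch up on the bench: 220 long along its y, 40 wide along its x, 36 high, about 0.17 kg. Origin: centre of its underside, below the notch. A V notch (saddle) 40 wide at the top and 11.5 deep, with faces sloping 30 degrees, crosses it at the middle of its length. It is the same turned end for end.
- bearer_b: The second loose notched bearer, identical to bearer_a; either may go to either side.
- tube: Round steel tube with black end caps, outside diameter 60, length 280 along its x, about 0.8 kg. Origin: on its axis at mid length; its y and z turn as it rolls. It waits in the shallow notches of the parking bearers, axis 114 mm above the bench; a sideways push of 3 to 6 N rolls it out. Rolling, its axis is at z = 116 mm; lying in the laid bearers' notches, at 109 mm.
- bin: Green plastic stock bin of pipe fittings, 200 x 150 x 100 high, standing left of the crib; origin: centre of its underside. Leave it.
- carton: Cardboard box 150 x 120 x 80 high, at the far right; origin: centre of its underside. Leave it.
- sleeve: Short dark steel sleeve standing on end, diameter 58, 60 high, beyond and right of the crib; origin: centre of its underside. Leave it.
- hammer: Hammer lying on the bench near the robot, left of it, about 260 long along its x (head at +x); origin: underside, mid length. Leave it.
Not all that is in view belongs to the job. What is shaped like the bearer_a but green or pink is not meant.

How it is judged (in metres and radians):
On the way, in this order (a step that is already met when the one before it is completed fails the run):
1. both notched bearers lie crosswise on the open pair of cross battens, above the runners, let go, with the tube still on the parking bearers ((((x of bearer_a in the frame of crib between -0.11 and -0.08 m and y of bearer_a in the frame of crib between -0.015 and 0.015 m and z of bearer_a in the frame of crib between 0.046 and 0.054 m and angle between the y axis of bearer_a and the y axis of crib, either way round below 0.08 rad and angle between bearer_a's own z axis and vertical below 0.04 rad) and (x of bearer_b in the frame of crib between 0.08 and 0.11 m and y of bearer_b in the frame of crib between -0.015 and 0.015 m and z of bearer_b in the frame of crib between 0.046 and 0.054 m and angle between the y axis of bearer_b and the y axis of crib, either way round below 0.08 rad and angle between bearer_b's own z axis and vertical below 0.04 rad)) or ((x of bearer_b in the frame of crib between -0.11 and -0.08 m and y of bearer_b in the frame of crib between -0.015 and 0.015 m and z of bearer_b in the frame of crib between 0.046 and 0.054 m and angle between the y axis of bearer_b and the y axis of crib, either way round below 0.08 rad and angle between bearer_b's own z axis and vertical below 0.04 rad) and (x of bearer_a in the frame of crib between 0.08 and 0.11 m and y of bearer_a in the frame of crib between -0.015 and 0.015 m and z of bearer_a in the frame of crib between 0.046 and 0.054 m and angle between the y axis of bearer_a and the y axis of crib, either way round below 0.08 rad and angle between bearer_a's own z axis and vertical below 0.04 rad))) and contact force between the fingers and bearer_a below 0.1 N and contact force between the fingers and bearer_b below 0.1 N and contact force between the fingers and tube below 0.1 N and y of tube in the frame of crib above 0.14 m), for 0.2 s.
2. the tube lies in both notches ((((x of bearer_a in the frame of crib between -0.11 and -0.08 m and y of bearer_a in the frame of crib between -0.015 and 0.015 m and z of bearer_a in the frame of crib between 0.046 and 0.054 m and angle between the y axis of bearer_a and the y axis of crib, either way round below 0.08 rad and angle between bearer_a's own z axis and vertical below 0.04 rad) and (x of bearer_b in the frame of crib between 0.08 and 0.11 m and y of bearer_b in the frame of crib between -0.015 and 0.015 m and z of bearer_b in the frame of crib between 0.046 and 0.054 m and angle between the y axis of bearer_b and the y axis of crib, either way round below 0.08 rad and angle between bearer_b's own z axis and vertical below 0.04 rad)) or ((x of bearer_b in the frame of crib between -0.11 and -0.08 m and y of bearer_b in the frame of crib between -0.015 and 0.015 m and z of bearer_b in the frame of crib between 0.046 and 0.054 m and angle between the y axis of bearer_b and the y axis of crib, either way round below 0.08 rad and angle between bearer_b's own z axis and vertical below 0.04 rad) and (x of bearer_a in the frame of crib between 0.08 and 0.11 m and y of bearer_a in the frame of crib between -0.015 and 0.015 m and z of bearer_a in the frame of crib between 0.046 and 0.054 m and angle between the y axis of bearer_a and the y axis of crib, either way round below 0.08 rad and angle between bearer_a's own z axis and vertical below 0.04 rad))) and z of tube in the frame of crib between 0.105 and 0.1125 m and y of tube in the frame of crib between -0.018 and 0.018 m and x of tube in the frame of crib between -0.03 and 0.03 m and angle between the x axis of tube and the x axis of crib, either way round below 0.07 rad and angle between tube's own x axis and vertical between 1.5458 and 1.5958 rad), for 0.2 s.
At the end, for the whole second after the job is handed in: Bearers flat on the open battens, one above each runner (15 mm either way, square to 4.5 degrees); tube in both notches: axis 105 to 112.5 mm high, level to 1.4 and square to 4 degrees, within 18 mm of mid-place, centred lengthwise to 30 mm; all let go and still (all of step 2 and contact force between the fingers and bearer_a below 0.1 N and contact force between the fingers and bearer_b below 0.1 N and contact force between the fingers and tube below 0.1 N and linear speed of each of bearer_a, bearer_b, tube below 0.02 m/s and angular speed of each of bearer_a, bearer_b, tube below 0.15 rad/s); the robot touches nothing.
It fails at once if the tube is lifted (axis more than 132 mm above the bench, 16 mm over its rolling height) (height (world z) of tube above 0.132 m).
It fails at once if the tube falls off the crib (height (world z) of tube below 0.085 m).
It fails at once if the bin, box, sleeve or hammer is moved by more than 30 mm (distance of any of bin, carton, sleeve, hammer from where it was at the start of the episode above 0.03 m).
It also fails if it takes over 64 s, if anything falls off the work surface, if the arm or the gripper's body presses on something with over 40 N, if the wrist force passes 120 N, or if a joint passes its speed limit or range.

## Working session

There is one attempt and no reset: what is moved stays moved. The work goes in short steps, Python scripts to look and compute and a tool call to move; the robot and the scene stay as the last step left them, time stands still between calls to the robot, and variables do not carry over. Pictures are saved under pics/ and viewed, about 8 in all and at most 12, crops included, and the job is handed in when it is done.

Besides the shell and the picture viewer there is one more tool, called after "Request:" by a JSON object that holds its "fn" and its "kwargs", one argument or row to a line. apply_moves: Moves the arm, as the interface text tells. Its arguments: {"type":"object","properties":{"increments":{"type":"array"}},"required":["increments"]}

```bash
mkdir -p pics
cat > h.py <<'E'
import numpy as np, cv2
from cell import status, imaging, env
def cam(n,save=None):
    c=imaging.read_camera(n); c["R"]=np.array(c["R"]);c["t"]=np.array(c["t"])
    c["f"]=192/np.tan(np.radians(c["fovy"])/2)
    if save: cv2.imwrite(f"pics/{save}.png",cv2.cvtColor(c["pixels"],cv2.COLOR_RGB2BGR))
    return c
def ray(c,uv,z):
    uv=np.atleast_2d(np.array(uv,float)); d=np.c_[(uv[:,0]-c["cx"])/c["f"],(uv[:,1]-c["cy"])/c["f"],np.ones(len(uv))]@c["R"]
    o=-c["R"].T@c["t"]; return o+d*((z-o[2])/d[:,2])[:,None]
def proj(c,X):
    p=np.atleast_2d(X)@c["R"].T+c["t"]; return np.c_[c["cx"]+c["f"]*p[:,0]/p[:,2],c["cy"]+c["f"]*p[:,1]/p[:,2]]
E
python3 - <<'E'
from h import *
s=status.state(); print({k:np.round(v,3).tolist() for k,v in s.items()})
for n in("top","scene"):
    c=cam(n,n+"0"); print(n,c["fovy"],c["cx"],c["cy"],np.round(-c["R"].T@c["t"]),np.round(c["R"],2).tolist())
a=cv2.imread("pics/top0.png")
cv2.imwrite("pics/top0b.png",cv2.resize(a,(800,600),interpolation=cv2.INTER_CUBIC))
E
```

```text
{'t': 0.0, 'joints': [-1.305, 0.492, 1.559, 0.0, 1.092, -0.106], 'qvel': [0.002, 0.0, 0.001, 0.0, 0.002, -0.0], 'tau': [0.001, -61.264, -25.819, 0.069, 0.048, -0.0], 'eef_pos': [227.024, -582.074, 225.065], 'tcp_rot': [3.024, 1.57, 1.825], 'ft_force': [-0.939, 0.299, -0.351], 'moment': [0.032, -0.014, -0.009], 'opening': 1.003}
top 53.57500249001971 255.78500658368358 191.7067152160465 [ 403.  -30. 1676.] [[0.02, -1.0, -0.0], [-1.0, -0.02, -0.08], [0.08, 0.0, -1.0]]
scene 55.69989714272076 256.5628387848582 188.78024427152408 [1099.  758.  899.] [[-0.81, 0.59, 0.0], [0.38, 0.53, -0.76], [-0.45, -0.61, -0.65]]
```

View pics/top0b.png

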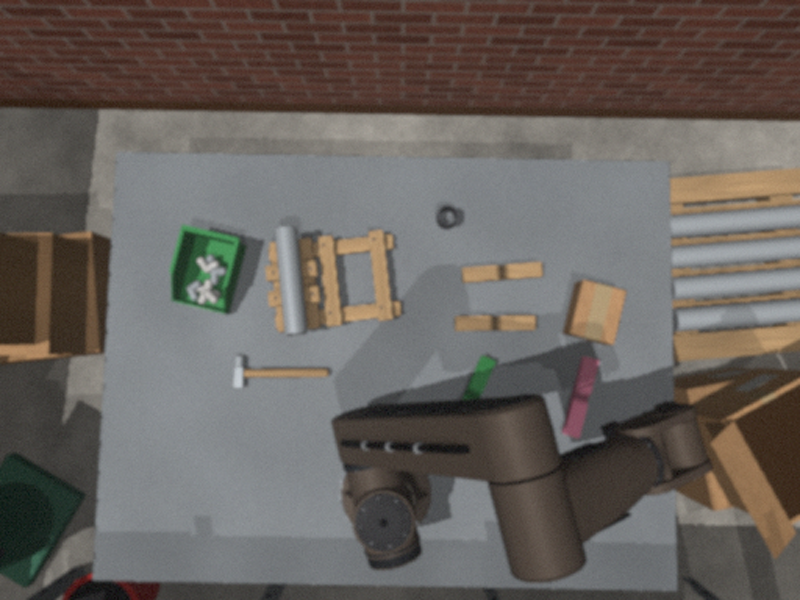

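View pics/scene0.png

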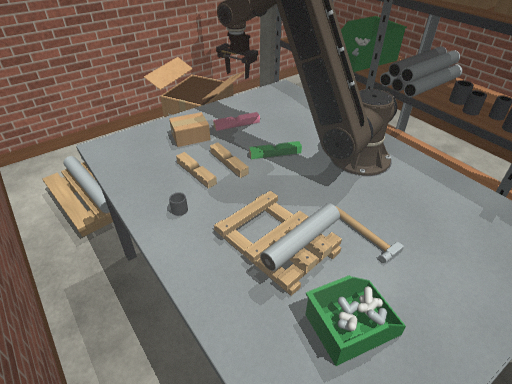

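The top view, as an 800x600 picture, shows the open place at about (350,278), the tube at (291,280), and the two loose bearers at (502,271) and (495,323). The green and pink decoys are at (482,375) and (580,395). The scene view agrees. Next I measure these with colour masks.

Run:
```python
from h import *
c=cam("top"); im=c["pixels"]; hsv=cv2.cvtColor(im,cv2.COLOR_RGB2HSV)
m=cv2.inRange(hsv,(8,70,60),(28,255,255)); m[:95]=0; m[:,:70]=0; m[:,430:]=0
cs,h=cv2.findContours(m,cv2.RETR_CCOMP,cv2.CHAIN_APPROX_NONE)
for i,k in enumerate(cs):
    a=cv2.contourArea(k)
    if a<60: continue
    hole=h[0][i][3]>=0
    for z in ((50,25) if hole else (36,)):
        P=ray(c,k[:,0,:],z)[:,:2].astype(np.float32); r=cv2.minAreaRect(P)
        print("hole" if hole else "blob",a,np.round(k[:,0].mean(0)),z,np.round(r[0],1),np.round(r[1],1),round(r[2],1),np.round(cv2.boxPoints(r)).tolist())
# tube: grey region by low sat brightness near crib
g=cv2.cvtColor(im,cv2.COLOR_RGB2GRAY)
crop=im[130:225,160:270]; cv2.imwrite("pics/crib.png",cv2.cvtColor(cv2.resize(crop,None,fx=6,fy=6,interpolation=cv2.INTER_CUBIC),cv2.COLOR_RGB2BGR))
```

```text
blob 201.0 [183. 238.] 36 [323.5 284.3] [ 21.3 227.2] 1.0 [[311.0, 398.0], [315.0, 171.0], [336.0, 171.0], [332.0, 398.0]]
blob 379.5 [317. 206.] 36 [ 473.1 -289. ] [ 34.5 220.1] 1.0 [[454.0, -179.0], [458.0, -399.0], [492.0, -399.0], [488.0, -179.0]]
blob 1098.0 [381. 200.] 36 [ 507.3 -565.2] [140.4 159. ] 76.1 [[413.0, -614.0], [568.0, -652.0], [601.0, -516.0], [447.0, -478.0]]
blob 399.0 [321. 174.] 36 [ 613.9 -307.6] [ 40.8 220.2] 5.3 [[583.0, -200.0], [604.0, -419.0], [644.0, -415.0], [624.0, -196.0]]
blob 214.0 [176. 183.] 36 [561.3 326.1] [245.6  31.8] 7.5 [[437.0, 326.0], [442.0, 294.0], [685.0, 326.0], [681.0, 358.0]]
blob 2960.5 [223. 178.] 36 [588.9 113.7] [250.6 260.9] 7.4 [[448.0, 227.0], [481.0, -32.0], [730.0, 0.0], [696.0, 259.0]]
hole 141.5 [204. 181.] 50 [571.6 196.8] [149.1  26.6] 7.9 [[496.0, 200.0], [500.0, 173.0], [647.0, 194.0], [644.0, 220.0]]
hole 141.5 [204. 181.] 25 [574.2 200.3] [151.4  27. ] 7.9 [[497.0, 203.0], [501.0, 177.0], [651.0, 197.0], [647.0, 224.0]]
hole 827.0 [227. 178.] 50 [585.   97.4] [154.8 106.8] 7.4 [[501.0, 140.0], [515.0, 34.0], [669.0, 54.0], [655.0, 160.0]]
hole 827.0 [227. 178.] 25 [587.8  99.3] [157.2 108.5] 7.4 [[503.0, 143.0], [517.0, 35.0], [673.0, 56.0], [659.0, 163.0]]
```

View pics/crib.png

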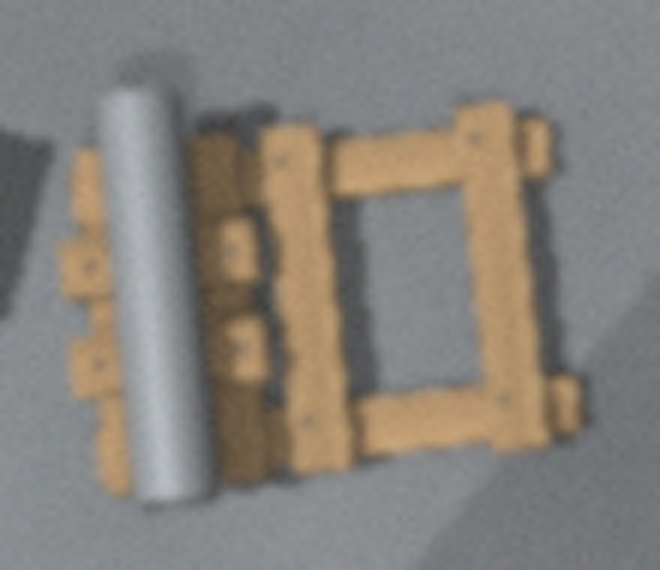

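The enlarged view shows the open place clear, with battens at pixel (310,295) and (500,275). The tube lies across the parking bearers. The hole contour puts the crib at about (586,98) with a yaw of about 7.4°. The bearers are at about (614,-308) and (473,-289).

```bash
cat >> h.py <<'E'
from scipy.spatial.transform import Rotation as Ro
def go(x,y,z,yaw):
    "tool increments to reach TCP x,y,z with jaw axis at yaw deg (mod 180)"
    s=status.state(); R=Ro.from_euler('xyz',s["tcp_rot"]).as_matrix()
    d=R.T@(np.array([x,y,z])-s["eef_pos"])
    zy=np.degrees(np.arctan2(R[1,2],R[0,2])); dy=(yaw-zy+90)%180-90
    print("tool x",np.round(R[:,0],3),"jaw yaw",round(zy,2),"delta tool",np.round(d,1),"turn about tool x",round(-dy,2),"j6",round(s["joints"][5],2),"pos",np.round(s["eef_pos"],1),"f",np.round(s["ft_force"],1),"op",round(s["opening"],3),"t",s["t"])
E
python3 -c "
from h import *
go(614,-308,200,5.3)"
```

```text
tool x [-0.     0.001 -1.   ] jaw yaw -68.7 delta tool [  25.3  460.1 -114.8] turn about tool x -74.0 j6 -0.11 pos [ 227.  -582.1  225.2] f [0.4 0.8 0.2] op 1.001 t 0.15
```

Request:
{"fn": "apply_moves", "kwargs": {
  "increments": [
    [0,2.5,46,-11.5,0],
    [0,2.5,46,-11.5,0],
    [0,2.5,46,-11.5,0],
    [0,2.5,46,-11.5,0],
    [0,2.5,46,-11.5,0],
    [0,2.5,46,-11.5,0],
    [0,2.5,46,-11.5,0],
    [0,2.5,46,-11.5,0],
    [0,2.5,46,-11.5,0],
    [0,2.5,46,-11.5,0]
  ]
}}

```text
t: 1.15
eef_pos: [615.2, -306.6, 200.3]
tcp_rot: [-2.171, 1.57, 2.913]
ft_force: [0.6, -1.1, -0.9]
opening: 0.998
```

Request:
{"fn": "apply_moves", "kwargs": {
  "increments": [
    [0,0,0,0,-8.2],
    [0,0,0,0,-8.2],
    [0,0,0,0,-8.2],
    [0,0,0,0,-8.2],
    [0,0,0,0,-8.2],
    [0,0,0,0,-8.2],
    [0,0,0,0,-8.2],
    [0,0,0,0,-8.2],
    [0,0,0,0,-8.4],
    [0,0,0,0,0]
  ]
}}

```text
t: 2.15
eef_pos: [613.8, -308.0, 200.3]
tcp_rot: [2.699, 1.57, 2.794]
ft_force: [-0.1, 0.2, 0.1]
opening: 1.0
```

Run:
```python
from h import *
go(614,-308,200,5.3)
c=cam("wrist","w1"); print(c["fovy"],np.round(-c["R"].T@c["t"]),np.round(c["R"],2).tolist())
t=cam("top","top1")
def blobs(c,lo=500,z=36):
    m=cv2.inRange(cv2.cvtColor(c["pixels"],cv2.COLOR_RGB2HSV),(8,70,60),(28,255,255))
    for k in cv2.findContours(m,cv2.RETR_EXTERNAL,cv2.CHAIN_APPROX_NONE)[0]:
        if cv2.contourArea(k)>lo:
            r=cv2.minAreaRect(ray(c,k[:,0],z)[:,:2].astype(np.float32)); print(np.round(k[:,0].mean(0)),np.round(r[0],1),np.round(r[1],1),round(r[2],1))
blobs(c,2000); print(); blobs(t,200)
```

```text
tool x [-0.  0. -1.] jaw yaw 5.43 delta tool [ 0.3 -0.   0.2] turn about tool x 0.13 j6 -0.66 pos [ 613.8 -308.   200.3] f [-0.1  0.2  0.1] op 1.0 t 2.15
63.25407097513389 [ 607. -232.  360.] [[1.0, 0.09, -0.0], [0.09, -0.96, 0.27], [0.03, -0.27, -0.96]]
[258. 170.] [ 615.9 -310.6] [ 40.3 217.2] 5.5
[127. 137.] [ 478.3 -292.8] [ 51.6 220.5] 1.5

[480. 286.] [ 111.8 -945.9] [336.9 499.2] 88.1
[182. 238.] [323.5 284.3] [ 21.3 227.2] 1.0
[472. 219.] [ 431.2 -954.4] [ 81.8 355.4] 6.0
[380. 199.] [ 508.7 -565. ] [141.5 157.7] 75.7
[176. 183.] [561.2 326.3] [245.7  31.8] 7.6
[ 30. 187.] [525.6 933.7] [366.  295.1] 4.0
[223. 178.] [589.1 114.7] [250.6 260.8] 7.6
[470. 151.] [ 724.3 -958.7] [ 18.6 356.7] 5.8
[471. 122.] [ 854.2 -962. ] [102.7 370. ] 5.5
[491.  14.] [ 1335.7 -1050.1] [211.  156.8] 88.1
[240.  34.] [1235.2   -8.8] [ 348.8 2284.7] 0.1
[23.  9.] [1342.  1028.6] [215.7  86.2] 81.3
```

View pics/w1.png

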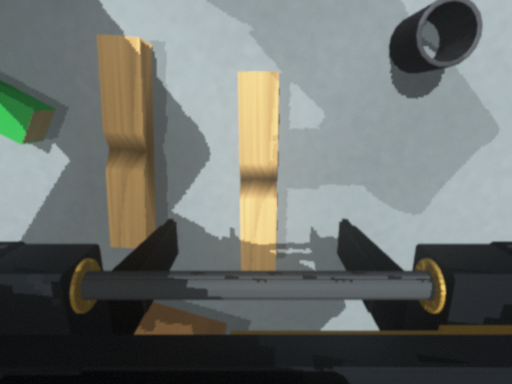

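The wrist view shows the bearer directly ahead. Its far end is at row 71 and its notch line is near (258,180). The jaws sit left and right of it, with the sleeve well away. I use the notch and the far end to get the centre.

Run:
```python
from h import *
c=cam("wrist")
print(ray(c,(258,181),24.5), ray(c,[(239,72),(279,72)],36).mean(0)-110*np.array([-np.sin(.096),np.cos(.096),0]))
print("A", ray(c,(127,152),24.5),ray(c,[(97,36),(141,37)],36).mean(0)-110*np.array([-np.sin(.026),np.cos(.026),0]))
go(615,-309.5,15,5.5)
```

```text
[[ 615.91802528 -314.38820628   24.5       ]] [ 617.51366979 -311.96599281   36.        ]
A [[ 472.12975608 -294.64440629   24.5       ]] [ 474.81985497 -292.59707776   36.        ]
tool x [-0.  0. -1.] jaw yaw 5.07 delta tool [185.5  -1.6   1.1] turn about tool x -0.43 j6 -0.65 pos [ 613.8 -308.   200.5] f [-0.1  0.2  0.1] op 0.999 t 2.3
```

Request:
{"fn": "apply_moves", "kwargs": {
  "increments": [
    [0,30,-3,2,-0.2],
    [0,45,0,0,0],
    [0,45,0,0,0],
    [0,35,0,0,0],
    [0,20,0,0,0],
    [0,10.5,0,0,0],
    [0,0,0,0,0],
    [0.5,0,0,0,0],
    [1,0,0,0,0],
    [1,0,0,0,0]
  ]
}}

```text
t: 3.3
eef_pos: [616.6, -311.1, 16.5]
tcp_rot: [-0.676, 1.569, -0.58]
ft_force: [-0.0, 0.1, 0.2]
opening: 0.8
```

Request:
{"fn": "apply_moves", "kwargs": {
  "increments": [
    [1,0,0,0,0],
    [1,0,0,0,0],
    [1,0,0,0,0],
    [1,0,0,0,0],
    [1,0,0,0,0],
    [1,-10,0,0,0],
    [1,-30,0,0,0],
    [1,-45,0,0,0],
    [1,-45,0,0,0],
    [1,-30,0,0,0]
  ]
}}

```text
t: 4.3
eef_pos: [616.5, -311.1, 179.1]
tcp_rot: [-0.666, 1.567, -0.57]
ft_force: [0.5, 0.6, -2.1]
opening: 0.417
```

Run:
```python
from h import *
c=cam("wrist","w2")
go(680.7,110.2,175,7.4)
```

```text
tool x [ 0.008 -0.005 -1.   ] jaw yaw 5.51 delta tool [  7.1 414.  103.1] turn about tool x -1.89 j6 -0.66 pos [ 617.8 -311.8  183.7] f [ 1.9 -0.6  2. ] op 0.422 t 4.35
```

View pics/w2.png

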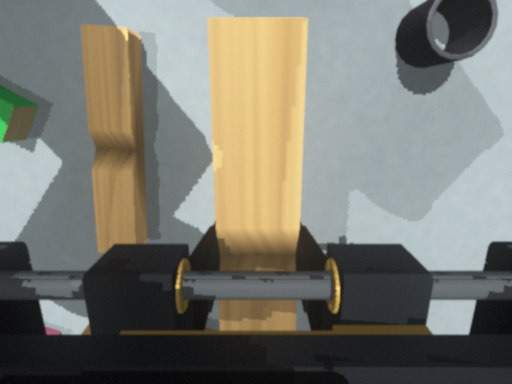

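The bearer is held, with its far end at row 17, columns 209–307. I use that edge to find its offset in the hand.

Run:
```python
from h import *
c=cam("wrist"); s=status.state()
P=ray(c,[(209,17),(307,17),(217,220),(300,220)],s["eef_pos"][2]+20); print(P.round(1),np.linalg.norm(P[0]-P[1]))
print((P[0]+P[1])/2-s["eef_pos"], "mid dir", (P[0]+P[1]-P[2]-P[3])/2)
go(680.7,110.2,175,7.4)
```

```text
[[ 588.2 -203.9  200.8]
 [ 628.1 -200.   200.8]
 [ 596.8 -292.   200.8]
 [ 637.  -288.3  200.8]] 40.06171427706015
[ -9.37027683 109.71322291  20.        ] mid dir [-8.76602575 88.25628773  0.        ]
tool x [ 0.007 -0.004 -1.   ] jaw yaw 5.51 delta tool [  4.4 413.8 103.3] turn about tool x -1.89 j6 -0.66 pos [ 617.5 -311.6  180.8] f [-0.2  0.3 -1.5] op 0.42 t 4.4
```

Request:
{"fn": "apply_moves", "kwargs": {
  "increments": [
    [1,0,20,5,0],
    [1,0,40,10,0],
    [1,0,45,11.3,0],
    [1,0,46,11.5,0],
    [1,0,46,11.5,0],
    [1,0,46,11.5,0],
    [1,0,46,11.5,0],
    [1,0,45,11,0],
    [1,0,40,10,0],
    [1,0,25,6,0]
  ]
}}

```text
t: 5.4
eef_pos: [675.7, 99.8, 173.5]
tcp_rot: [2.952, 1.568, 3.05]
ft_force: [0.0, 0.2, -1.7]
opening: 0.419
```

Request:
{"fn": "apply_moves", "kwargs": {
  "increments": [
    [1,0,15,4,-1.9],
    [1,0,0,0,0],
    [1,0,0,0,0],
    [1,0,0,0,0]
  ]
}}

```text
t: 5.8
eef_pos: [679.1, 109.8, 174.8]
tcp_rot: [-2.835, 1.57, -2.707]
ft_force: [0.7, -0.2, -2.1]
opening: 0.416
```

Run:
```python
from h import *
c=cam("wrist","w3")
go(680.7,110.2,68,7.4)
```

```text
tool x [-0. -0. -1.] jaw yaw 7.31 delta tool [107.    0.3   1.6] turn about tool x -0.09 j6 -0.06 pos [679.2 109.7 175. ] f [ 0.1 -0.2 -1.6] op 0.417 t 5.85
```

View pics/w3.png

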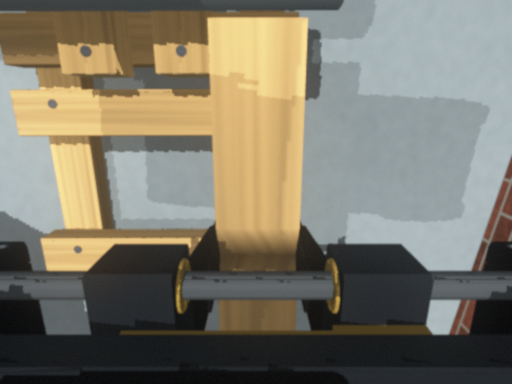

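The view shows the bearer above its seat. The +70 batten's left end has corners at (11,91) and (20,135), and the -70 batten's left end is at (43,237). I check the crib estimate against these.

Run:
```python
from h import *
c=cam("wrist"); a=np.radians(7.4); Rc=np.array([[np.cos(a),np.sin(a)],[-np.sin(a),np.cos(a)]])
px=[(11,91),(208,89),(20,135),(210,135),(43,237),(190,232),(54,104),(79,249)]
P=ray(c,px,50)
for p,q in zip(px,P): print(p,(Rc@(q[:2]-[586.5,98])).round(1))
print("line yaw",[np.degrees(np.arctan2(*(P[j]-P[i])[[1,0]])).round(2) for i,j in((0,1),(2,3),(4,5))])
```

```text
(11, 91) [-119.9   86.7]
(208, 89) [51.5 88. ]
(20, 135) [-119.9   48.9]
(210, 135) [51.6 48.5]
(43, 237) [-117.9  -50.9]
(190, 232) [ 27.8 -45.9]
(54, 104) [-84.5  75.7]
(79, 249) [-84.3 -64. ]
line yaw [np.float64(7.83), np.float64(7.28), np.float64(9.37)]
```

Run:
```python
from h import *
c=cam("top"); a=np.radians(7.4); Rc=np.array([[np.cos(a),np.sin(a)],[-np.sin(a),np.cos(a)]])
f=lambda p:(np.array(p)+.5)/6-.5+[160,130]
for n,g in (("b-70",[(457,105),(511,102),(548,445),(494,450)]),("b+70",[(263,127),(320,124),(352,468),(293,471)]),("nails",[(280,160),(307,420),(475,140),(502,400)])):
    L=np.array([Rc@(q[:2]-[586.5,98]) for q in ray(c,f(g),50)]); print(n,L.round(1).tolist(),L.mean(0).round(1))
# projection difference top/wrist check of the same TCP: tip position
```

```text
b-70 [[129.2, -51.0], [127.1, -89.9], [-121.9, -89.2], [-121.2, -50.6]] [  3.3 -70.2]
b+70 [[128.8, 89.7], [126.4, 48.6], [-122.7, 51.3], [-120.2, 93.3]] [ 3.1 70.8]
nails [[103.5, 79.9], [-85.1, 79.7], [102.4, -61.1], [-86.3, -60.1]] [8.6 9.6]
```

Request:
{"fn": "apply_moves", "kwargs": {
  "increments": [
    [1,20,0.5,4.7,-0.1],
    [1,35,0,0,0],
    [1,25,0,0,0],
    [1,12,0,0,0],
    [1,8,0,0,0],
    [1,4,0,0,0],
    [1,2,0,0,0],
    [1,0,0,0,0],
    [1,0,0,0,0]
  ]
}}

```text
t: 6.85
eef_pos: [684.2, 112.3, 70.0]
tcp_rot: [-0.115, 1.57, 0.016]
ft_force: [-0.5, -0.5, -1.3]
opening: 0.413
```

```bash
python3 -c "
from h import *
go(684,110,67,7.5)"
```

```text
tool x [ 0.001  0.    -1.   ] jaw yaw 7.51 delta tool [ 3.  -2.3 -0.5] turn about tool x 0.01 j6 -0.06 pos [684.2 112.3  70. ] f [-0.5 -0.5 -1.3] op 0.413 t 6.85
```

Request:
{"fn": "apply_moves", "kwargs": {
  "increments": [
    [1,0,-2.2,-0.4,0],
    [1,1.5,0,0,0],
    [1,1.5,0,0,0],
    [1,0,0,0,0],
    [1,0,0,0,0]
  ]
}}

```text
t: 7.35
eef_pos: [683.7, 110.0, 66.0]
tcp_rot: [-2.753, 1.571, -2.622]
ft_force: [-0.2, -0.4, -2.1]
opening: 0.424
```

Request:
{"fn": "apply_moves", "kwargs": {
  "increments": [
    [1,1,0,0,0],
    [1,1,0,0,0],
    [1,0,0,0,0]
  ]
}}

```text
t: 7.65
eef_pos: [683.9, 110.0, 65.1]
tcp_rot: [-0.269, 1.57, -0.138]
ft_force: [-2.2, -0.7, 5.9]
opening: 0.416
```

Contact with the battens: the force went from -2 to +6 N. I release and rise, then look.

Request:
{"fn": "apply_moves", "kwargs": {
  "increments": [
    [0.5,0,0,0,0],
    [0,0,0,0,0],
    [0,0,0,0,0],
    [0,0,0,0,0],
    [0,0,0,0,0],
    [0,0,0,0,0],
    [0,-15,0,0,0],
    [0,-35,0,0,0],
    [0,-40,0,0,0],
    [0,-30,0,0,0]
  ]
}}

```text
t: 8.65
eef_pos: [684.1, 110.1, 187.8]
tcp_rot: [-0.091, 1.568, 0.04]
ft_force: [-0.0, -0.0, -0.5]
opening: 1.002
```

Run:
```python
from h import *
c=cam("wrist","w4"); go(474,-292,190,1.3); cam("wrist")
```

```text
tool x [ 0.009  0.001 -1.   ] jaw yaw 7.51 delta tool [   0.6 -371.1 -262.4] turn about tool x 6.21 j6 -0.07 pos [685.6 110.2 192.7] f [ 0.6 -0.4  4.2] op 0.998 t 8.7
```

View pics/w4.png

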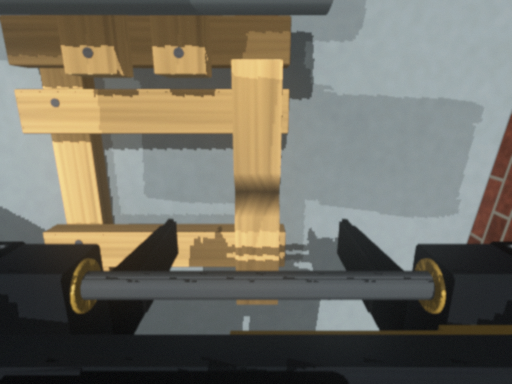

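```bash
cat >> h.py <<'E'
def edge(g,p,axis,w=9,h=5):
    "sub-pixel strongest edge near p; axis 0: along u, 1: along v"
    u,v=p
    if axis==0: q=g[v-h:v+h+1,u-w:u+w+1].mean(0)
    else: q=g[v-w:v+w+1,u-h:u+h+1].mean(1)
    q=np.convolve(q,[.25,.5,.25],'valid'); d=np.abs(np.gradient(q)); i=int(d.argmax()); s=slice(max(i-2,0),i+3); k=np.arange(len(d))[s]
    return (u if axis==0 else v)-w+1+(k*d[s]).sum()/d[s].sum()
E
python3 - <<'E'
from h import *
c=cam("wrist","w5"); b=c["pixels"].astype(float); g=b[:,:,0]-b[:,:,2]; print(-c["R"].T@c["t"])
a=np.radians(7.5); Rc=np.array([[np.cos(a),np.sin(a)],[-np.sin(a),np.cos(a)]])
L=lambda uv,z:(Rc@(ray(c,uv,z)[0,:2]-[590.5,98])).round(1)
G=b.sum(2)/3
for v in (80,110,150,200,): print("bearer right",v,L((edge(G,(282,v),0),v),86), "left",L((edge(G,(234,v),0),v),86))
print("bearer end",L((258,edge(G,(258,60),1)),86))
for v in (97,110,125): print("batten left",v,L((edge(g,(18,v),0),v),50),"right",L((edge(g,(289,v),0,5),v),50))
for u in (60,100,150,200): print("batten+70 edges",L((u,edge(G,(u,90),1)),50),L((u,edge(g,(u,133),1)),50),"b-70 edge",L((u,edge(g,(u,228),1)),50))
print("notch",L((257,186),74.5),L((257,190),74.5))
E
```

```text
[674.7953702  185.66212274 349.81147345]
bearer right 80 [115.3  93.8] left [74.7 93.8]
bearer right 110 [119.8  70.6] left [79.4 70.6]
bearer right 150 [115.   37.7] left [74.4 37.8]
bearer right 200 [114.6  -6.7] left [75.5 -6.6]
bearer end [ 97.9 109.5]
batten left 97 [-125.1   81.5] right [124.4  81.5]
batten left 110 [-125.3   70. ] right [124.3  69.9]
batten left 125 [-125.4   56.4] right [124.5  56.2]
batten+70 edges [-81.5  91. ] [-88.6  49.1] b-70 edge [-104.2  -42.3]
batten+70 edges [-46.3  83.4] [-51.  49.] b-70 edge [-64.6 -50.7]
batten+70 edges [-0.2 89. ] [-3.9 48.9] b-70 edge [-12.4 -42.3]
batten+70 edges [45.  82.5] [43.4 48.9] b-70 edge [ 38.8 -42.3]
notch [97.2  3.2] [97.2 -0.6]
```

View pics/w5.png

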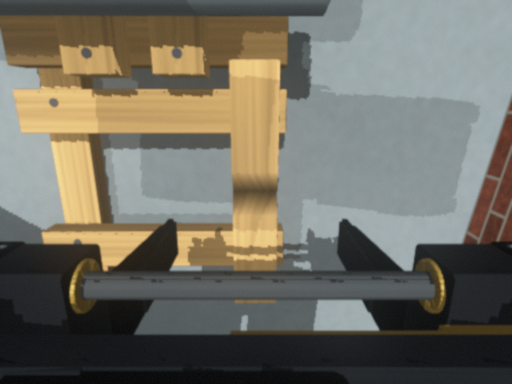

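The first bearer is placed well. Its centre is at crib x ≈ 95, y ≈ -0.5, and the batten ends measure ±125. Now the second bearer.

Request:
{"fn": "apply_moves", "kwargs": {
  "increments": [
    [0,0,-25,-18,0],
    [0,0,-40,-28,0],
    [0,0,-40,-28,0],
    [0,0,-40,-28,0],
    [0,0,-40,-28,0],
    [0,0,-40,-28,0],
    [0,0,-40,-28,0],
    [0,0,-40,-28,0],
    [0,0,-40,-28,0],
    [0,0,-26,-20.5,0]
  ]
}}

```text
t: 9.8
eef_pos: [470.1, -294.2, 183.6]
tcp_rot: [2.562, 1.57, 2.692]
ft_force: [0.4, 0.9, -0.5]
opening: 0.996
```

Request:
{"fn": "apply_moves", "kwargs": {
  "increments": [
    [0,0,0,0,6.2],
    [0,0,0,0,0],
    [0,0,0,0,0],
    [0,0,0,0,0]
  ]
}}

```text
t: 10.2
eef_pos: [472.2, -291.4, 183.9]
tcp_rot: [2.504, 1.57, 2.53]
ft_force: [0.4, -0.2, 1.3]
opening: 0.998
```

Run:
```python
from h import *
c=cam("wrist","w6"); 
m=cv2.inRange(cv2.cvtColor(c["pixels"],cv2.COLOR_RGB2HSV),(8,70,60),(28,255,255)); m[235:]=0
for k in cv2.findContours(m,cv2.RETR_EXTERNAL,cv2.CHAIN_APPROX_NONE)[0]:
    if cv2.contourArea(k)>800:
        r=cv2.minAreaRect(ray(c,k[:,0],36)[:,:2].astype(np.float32)); print(np.round(k[:,0].mean(0)),np.round(r[0],1),np.round(r[1],1),round(r[2],1),cv2.boundingRect(k))
        print(np.round(ray(c,k[:,0],36)[k[:,0,1].argmin()],1))
go(474,-292,14.5,1.3)
```

```text
[257. 150.] [ 472.5 -266.3] [ 40.6 165.6] 1.3 (236, 68, 44, 167)
[ 450.5 -184.1   36. ]
tool x [-0.  0. -1.] jaw yaw 1.47 delta tool [169.5  -0.7   1.7] turn about tool x 0.17 j6 -0.7 pos [ 472.3 -291.4  184. ] f [0.  0.3 0.2] op 0.999 t 10.25
```

View pics/w6.png

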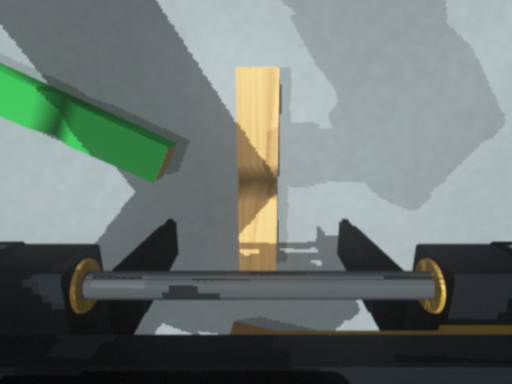

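The wrist view shows the second bearer straight ahead, with its far end at row 68 and its notch near (258,181). The green decoy is clear of the fingers. The centre works out at (473,-293.5).

Request:
{"fn": "apply_moves", "kwargs": {
  "increments": [
    [0,25,-2,0.7,0.2],
    [0,42,0,0,0],
    [0,42,0,0,0],
    [0,32,0,0,0],
    [0,18,0,0,0],
    [0,10,0,0,0],
    [0,0,0,0,0],
    [0.5,0,0,0,0],
    [1,0,0,0,0],
    [1,0,0,0,0]
  ]
}}

```text
t: 11.25
eef_pos: [473.1, -294.3, 16.1]
tcp_rot: [-0.729, 1.569, -0.709]
ft_force: [-0.4, -0.1, -0.7]
opening: 0.803
```

Request:
{"fn": "apply_moves", "kwargs": {
  "increments": [
    [1,0,0,0,0],
    [1,0,0,0,0],
    [1,0,0,0,0],
    [1,0,0,0,0],
    [1,0,0,0,0]
  ]
}}

```text
t: 11.75
eef_pos: [472.7, -294.1, 15.2]
tcp_rot: [-1.729, 1.571, -1.71]
ft_force: [0.1, 0.5, 0.1]
opening: 0.417
```

Request:
{"fn": "apply_moves", "kwargs": {
  "increments": [
    [1,-10,0,0,0],
    [1,-30,0,0,0],
    [1,-45,0,0,0],
    [1,-45,0,0,0],
    [1,-30,0,0,0],
    [1,-10,0,0,0],
    [1,0,0,0,0],
    [1,0,0,0,0]
  ]
}}

```text
t: 12.55
eef_pos: [472.2, -293.7, 183.9]
tcp_rot: [2.492, 1.569, 2.512]
ft_force: [-0.7, 0.9, -1.9]
opening: 0.422
```

Run:
```python
from h import *
c=cam("wrist","w7"); s=status.state(); G=c["pixels"].astype(float).sum(2)/3
z=s["eef_pos"][2]+20
P=np.array([ray(c,(edge(G,(u,v),0),v),z)[0] for v in (40,120) for u in (210,305)]); print(P.round(1))
e=ray(c,(258,edge(G,(258,17),1,12)),z)[0]; print("end",(e-s["eef_pos"]).round(1))
go(494.5-1,84.6+0.5,80,7.5)
```

```text
[[ 450.2 -192.8  203.5]
 [ 491.  -192.   203.5]
 [ 450.8 -224.9  203.5]
 [ 492.1 -224.1  203.5]]
end [ -1.  111.2  20. ]
tool x [-0.002  0.002 -1.   ] jaw yaw 1.1 delta tool [104.1 378.1  28.9] turn about tool x -6.4 j6 -0.69 pos [ 472.1 -293.6  183.5] f [-1.4 -1.  -1.6] op 0.418 t 12.6
```

Request:
{"fn": "apply_moves", "kwargs": {
  "increments": [
    [1,0,20,1.7,0],
    [1,0,38,3,0],
    [1,0,42,3.5,0],
    [1,0,42,3.5,0],
    [1,0,42,3.5,0],
    [1,0,42,3.5,0],
    [1,0,42,3.5,0],
    [1,0,42,3.5,0],
    [1,0,40,3,0],
    [1,0,27.5,2,0]
  ]
}}

```text
t: 13.6
eef_pos: [495.4, 86.2, 183.5]
tcp_rot: [3.138, 1.568, -3.125]
ft_force: [0.9, -1.0, -2.9]
opening: 0.415
```

Request:
{"fn": "apply_moves", "kwargs": {
  "increments": [
    [1,0,0,0,-6.4],
    [1,0,0,0,0],
    [1,0,0,0,0],
    [1,0,0,0,0]
  ]
}}

```text
t: 14.0
eef_pos: [496.0, 83.4, 184.5]
tcp_rot: [3.128, 1.57, -3.028]
ft_force: [1.1, 0.4, -2.0]
opening: 0.421
```

```bash
python3 -c "
from h import *
go(495.3,84.5,80,7.5)"
```

```text
tool x [-0.001 -0.    -1.   ] jaw yaw 7.33 delta tool [104.5   1.2  -0.4] turn about tool x -0.17 j6 -0.09 pos [496.   83.4 184.5] f [ 1.1  0.4 -2. ] op 0.421 t 14.0
```

Request:
{"fn": "apply_moves", "kwargs": {
  "increments": [
    [1,20,1.1,-0.5,-0.1],
    [1,35,0,0,0],
    [1,25,0,0,0],
    [1,14,0,0,0],
    [1,7,0,0,0],
    [1,3,0,0,0],
    [1,0,0,0,0],
    [1,0,0,0,0],
    [1,0,0,0,0]
  ]
}}

```text
t: 14.9
eef_pos: [495.8, 85.0, 81.8]
tcp_rot: [-0.167, 1.57, -0.034]
ft_force: [-0.2, -0.6, -2.2]
opening: 0.42
```

```bash
python3 -c "
from h import *
go(495.3,84.5,65,7.5)"
```

```text
tool x [ 0.001 -0.    -1.   ] jaw yaw 7.59 delta tool [16.8 -0.4 -0.6] turn about tool x 0.09 j6 -0.09 pos [495.8  85.   81.8] f [-0.2 -0.6 -2.2] op 0.42 t 14.9
```

Request:
{"fn": "apply_moves", "kwargs": {
  "increments": [
    [1,6,-0.4,-0.5,0],
    [1,4,0,0,0],
    [1,3,0,0,0],
    [1,2,0,0,0],
    [1,1,0,0,0],
    [1,0,0,0,0]
  ]
}}

```text
t: 15.5
eef_pos: [495.0, 84.5, 65.1]
tcp_rot: [-2.164, 1.571, -2.031]
ft_force: [-0.3, -0.7, 0.2]
opening: 0.419
```

Request:
{"fn": "apply_moves", "kwargs": {
  "increments": [
    [1,0.4,0,0,0],
    [0.5,0,0,0,0],
    [0,0,0,0,0],
    [0,0,0,0,0],
    [0,0,0,0,0],
    [0,0,0,0,0],
    [0,0,0,0,0],
    [0,-20,0,0,0],
    [0,-40,0,0,0],
    [0,-50,0,0,0]
  ]
}}

```text
t: 16.5
eef_pos: [494.2, 84.4, 174.8]
tcp_rot: [3.067, 1.567, -3.084]
ft_force: [0.8, 0.0, -0.0]
opening: 0.997
```

Request:
{"fn": "apply_moves", "kwargs": {
  "increments": [
    [0,-30,0,20,0],
    [0,0,0,30,0],
    [0,0,0,30,0],
    [0,0,0,15,0],
    [0,0,0,0,0],
    [0,0,0,0,0],
    [0,0,0,0,0]
  ]
}}

```text
t: 17.2
eef_pos: [588.3, 97.0, 204.7]
tcp_rot: [-3.102, 1.57, -2.97]
ft_force: [-0.0, 0.6, 0.3]
opening: 1.001
```

Run:
```python
from h import *
c=cam("wrist","w8"); t=cam("top","t8"); np.savez("w8.npz",**{k:c[k] for k in("R","t","f","cx","cy")})
go(590,97,230,7.5)
```

```text
tool x [-0. -0. -1.] jaw yaw 7.6 delta tool [-25.1  -0.2   1.4] turn about tool x 0.1 j6 -0.08 pos [588.6  97.  204.9] f [ 0.2 -0.4  0.3] op 0.998 t 17.3
```

View pics/w8.png

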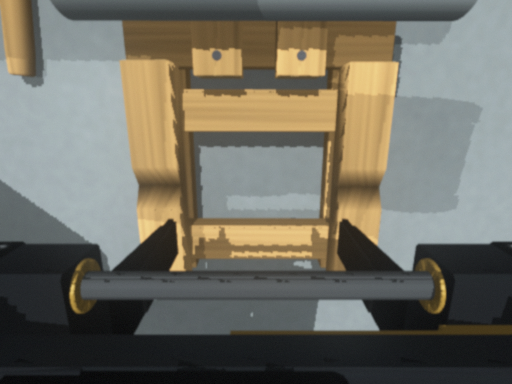

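The view shows both bearers laid. The far ends are at rows 60 and 63 and the notches at row ~187 on both sides. The tube spans columns 55–475 at the top edge. I check the poses by rays, including the tube ends.

Run:
```python
from h import *
c=cam("wrist"); b=c["pixels"].astype(float); G=b.sum(2)/3; g=b[:,:,0]-b[:,:,2]
a=np.radians(7.5); Rc=np.array([[np.cos(a),np.sin(a)],[-np.sin(a),np.cos(a)]])
L=lambda uv,z:(Rc@(ray(c,uv,z)[0,:2]-[590.1,97.2])).round(1)
print("ends",L((146,edge(g,(146,60),1,8)),86),L((372,edge(g,(372,63),1,8)),86))
for v,u in ((80,124),(110,129),(150,133)): print("L outer",v,L((edge(g,(u,v),0),v),86))
for v,u in ((80,396),(110,393),(150,388)): print("R outer",v,L((edge(g,(u,v),0),v),86))
print("notch",L((160,187),74.5),L((360,187),74.5))
print("tube ends z~110",L((55,8),110),L((474,8),110))
t=cam("top"); im=t["pixels"].astype(float); P=lambda uv,z:(Rc@(ray(t,uv,z)[0,:2]-[590.1,97.2])).round(1)
f=lambda p:(np.array(p)+.5)/6-.5+[160,130]
print("top tube ends", [P(f(p),114) for p in ((133,87),(175,500))], [P(f(p),114) for p in((101,92),(179,88),(137,502),(213,494))])
```

```text
ends [-93.2 111.4] [ 94.4 110.3]
L outer 80 [-115.9   95.1]
L outer 110 [-115.9   70.6]
L outer 150 [-115.6   35.9]
R outer 80 [116.1  95.3]
R outer 110 [115.7  70.8]
R outer 150 [115.9  36.2]
notch [-94.4  -1.4] [98.1 -1.2]
tube ends z~110 [-148.2  142.9] [156.9 143.3]
top tube ends [array([150.7, 169.9]), array([-137.2,  169.3])] [array([149.7, 192.3]), array([146.4, 138.3]), array([-135.6,  195.3]), array([-136. ,  143.1])]
```

Both bearers are in place, at x ≈ ±96 and y ≈ +1, and square. The tube's middle is near crib x = +5. I'll push the tube from behind with the open jaws, so two contact points keep it square.

Request:
{"fn": "apply_moves", "kwargs": {
  "increments": [
    [0,0,20,1,0],
    [0,0,38,1,0],
    [0,0,40,1,0],
    [0,0,40,1,0],
    [0,0,40,1,0],
    [0,0,28,1,0],
    [0,0,20,0,0],
    [0,0,0,0,0],
    [0,0,0,0,0],
    [0,0,0,0,0]
  ]
}}

```text
t: 18.4
eef_pos: [565.5, 320.8, 204.7]
tcp_rot: [-1.989, 1.57, -1.857]
ft_force: [1.0, 0.5, 0.0]
opening: 0.999
```

```bash
cat >> h.py <<'E'
def crib():
    s=status.state(); a=np.radians(7.5); Rc=np.array([[np.cos(a),np.sin(a)],[-np.sin(a),np.cos(a)]])
    print("TCP in crib",(Rc@(np.array(s["eef_pos"])[:2]-[590.1,97.2])).round(1),np.round(s["eef_pos"][2],1),"f",(Rc@np.array(s["ft_force"])[:2]).round(1),s["ft_force"][2],s["t"])
E
python3 - <<'E'
from h import *
crib(); cam("top","t9"); cam("scene","s9"); go(590,97,108,7.5)
E
```

```text
TCP in crib [  4.8 224.9] 204.7 f [1.  0.3] 0.026099893473874147 18.4
tool x [ 0. -0. -1.] jaw yaw 7.53 delta tool [  96.8 -225.    -5.1] turn about tool x 0.03 j6 0.28 pos [565.6 320.8 204.8] f [-0.   0.9 -0.2] op 1.001 t 18.5
```

Request:
{"fn": "apply_moves", "kwargs": {
  "increments": [
    [0,15,0,0,0],
    [0,25,0,0,0],
    [0,20,0,0,0],
    [0,15,0,0,0],
    [0,12,0,0,0],
    [0,8,0,0,0],
    [0,2,0,0,0],
    [0,0,0,0,0],
    [0,0,0,0,0]
  ]
}}

```text
t: 19.4
eef_pos: [565.5, 322.1, 108.4]
tcp_rot: [0.195, 1.57, 0.328]
ft_force: [-0.4, -0.3, 0.7]
opening: 1.0
```

Request:
{"fn": "apply_moves", "kwargs": {
  "increments": [
    [0,0,-3,0,0],
    [0,0,-3,0,0],
    [0,0,-3,0,0],
    [0,0,-3,0,0],
    [0,0,0,0,0]
  ]
}}

```text
t: 19.9
eef_pos: [567.0, 309.5, 107.8]
tcp_rot: [-1.421, 1.571, -1.289]
ft_force: [-0.5, -0.6, 0.4]
opening: 0.998
```

```bash
python3 -c "
from h import *
crib()
cam('scene','s10')"
```

```text
TCP in crib [  4.8 213.5] 107.8 f [-0.6 -0.6] 0.35885766780490486 19.9
```

View pics/s10.png

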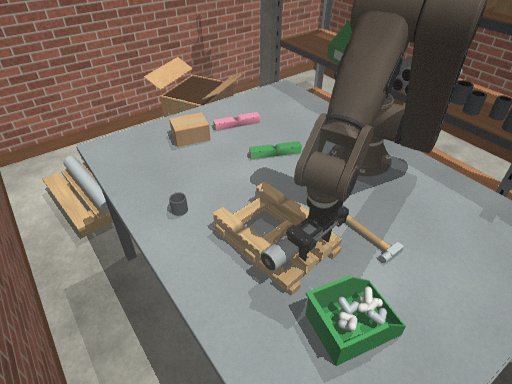

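The scene view shows the open gripper behind the tube, whose end is at (273,258), on the bin side. The bin, sleeve and hammer are clear. Now I ease forward to contact.

Request:
{"fn": "apply_moves", "kwargs": {
  "increments": [
    [0,0,-2,0,0],
    [0,0,-2,0,0],
    [0,0,-2,0,0],
    [0,0,-2,0,0],
    [0,0,0,0,0]
  ]
}}

```text
t: 20.45
eef_pos: [567.9, 302.1, 107.8]
tcp_rot: [1.351, 1.57, 1.484]
ft_force: [-0.4, 2.2, -0.5]
opening: 0.999
```

Request:
{"fn": "apply_moves", "kwargs": {
  "increments": [
    [0,0,-2,0,0],
    [0,0,-2,0,0],
    [0,0,-2,0,0],
    [0,0,0,0,0]
  ]
}}

```text
t: 20.85
eef_pos: [568.5, 299.6, 109.9]
tcp_rot: [1.085, 1.565, 1.217]
ft_force: [-9.2, 21.7, 16.0]
opening: 0.999
```

The push jammed: about 22 N sideways and 16 N upward. That fits finger friction near 0.7 stopping the tube's rear face from turning upward. I'll back off, go lower, and push diagonally (forward and up together) so the finger follows the tube's surface.

Request:
{"fn": "apply_moves", "kwargs": {
  "increments": [
    [0,0,5,0,0],
    [0,0,5,0,0],
    [0,5,0,0,0],
    [0,0,0,0,0],
    [0,0,0,0,0]
  ]
}}

```text
t: 21.35
eef_pos: [567.3, 305.6, 102.2]
tcp_rot: [-2.642, 1.57, -2.51]
ft_force: [0.9, -0.0, -0.9]
opening: 1.002
```

Run:
```python
from h import *
crib()
c=cam("scene","s11"); a=cv2.imread("pics/s11.png"); b=cv2.imread("pics/s10.png")
d=cv2.absdiff(a,b).sum(2); ys,xs=np.where(d>120); print(len(xs), xs.min() if len(xs) else 0, xs.max() if len(xs) else 0, ys.min() if len(xs) else 0, ys.max() if len(xs) else 0)
def cap(im):  # dark end cap around (272,259)
    g=cv2.cvtColor(im,cv2.COLOR_BGR2GRAY)[245:275,255:292]; ys,xs=np.where(g<70); return len(xs),xs.mean()+255,ys.mean()+245
print(cap(a),cap(b))
go(590,97,103,7.5)
```

```text
TCP in crib [  4.6 209.6] 102.2 f [ 0.9 -0.2] -0.8693210286631345 21.35
544 245 475 0 282
(125, np.float64(267.448), np.float64(261.448)) (125, np.float64(267.48), np.float64(261.448))
tool x [-0. -0. -1.] jaw yaw 7.58 delta tool [  -0.6 -209.8   -5.2] turn about tool x 0.08 j6 0.26 pos [567.4 305.6 102.4] f [ 0.5 -0.2 -0.7] op 0.998 t 21.4
```

Request:
{"fn": "apply_moves", "kwargs": {
  "increments": [
    [0,0,-2,0,0],
    [0,0,-1.5,0,0],
    [0,-1.5,-2,0,0],
    [0,-2,-2,0,0],
    [0,-2,-2,0,0],
    [0,0,0,0,0]
  ]
}}

```text
t: 22.0
eef_pos: [568.7, 297.0, 109.0]
tcp_rot: [0.913, 1.569, 1.045]
ft_force: [-2.4, 5.8, 3.8]
opening: 1.003
```

Only 6 N now, and the tube is climbing out. I continue.

Request:
{"fn": "apply_moves", "kwargs": {
  "increments": [
    [0,-1.5,-2,0,0],
    [0,-1.5,-2,0,0],
    [0,-1,-2,0,0],
    [0,-1,-2,0,0],
    [0,0,0,0,0]
  ]
}}

```text
t: 22.5
eef_pos: [569.8, 288.1, 113.2]
tcp_rot: [-1.689, 1.57, -1.556]
ft_force: [0.5, -0.3, -0.0]
opening: 1.001
```

Run:
```python
from h import *
crib()
c=cam("scene","s12"); c2=cam("wrist","w12")
go(590,97,110,7.5)
```

```text
TCP in crib [  4.8 192. ] 113.2 f [ 0.5 -0.3] -0.002006702798836319 22.5
tool x [-0. -0. -1.] jaw yaw 7.59 delta tool [   3.1 -192.3   -5.1] turn about tool x 0.09 j6 0.23 pos [569.7 288.3 113. ] f [-0.1  0.2 -0.2] op 1.001 t 22.6
```

Request:
{"fn": "apply_moves", "kwargs": {
  "increments": [
    [0,0,-4,0,0],
    [0,0,-5,0,0],
    [0,0,-5,0,0],
    [0,0,-5,0,0],
    [0,0,-5,0,0],
    [0,0,-5,0,0],
    [0,0,-5,0,0],
    [0,0,-5,0,0],
    [0,0,-5,0,0]
  ]
}}

```text
t: 23.5
eef_pos: [575.6, 244.6, 113.2]
tcp_rot: [-1.208, 1.571, -1.076]
ft_force: [-0.1, 0.2, 0.3]
opening: 0.999
```

Request:
{"fn": "apply_moves", "kwargs": {
  "increments": [
    [0,0,-5,0,0],
    [0,0,-5,0,0],
    [0,0,-5,0,0],
    [0,0,-5,0,0],
    [0,0,-5,0,0],
    [0,0,-5,0,0],
    [0,0,-4,0,0],
    [0,0,0,0,0]
  ]
}}

```text
t: 24.3
eef_pos: [580.1, 210.8, 113.1]
tcp_rot: [-2.318, 1.57, -2.185]
ft_force: [0.6, 0.3, -0.4]
opening: 1.0
```

Run:
```python
from h import *
crib()
cam("scene","s13"); cam("top","t13")
c=cv2.imread("pics/s13.png")[170:300,190:370]; t=cv2.imread("pics/t13.png")[125:235,150:280]
cv2.imwrite("pics/v13.png",np.hstack([cv2.resize(c,(400,289)),cv2.resize(t,(400,289))]))
```

```text
TCP in crib [  4.9 113.9] 113.1 f [0.7 0.3] -0.4430517118834946 24.3
```

View pics/v13.png

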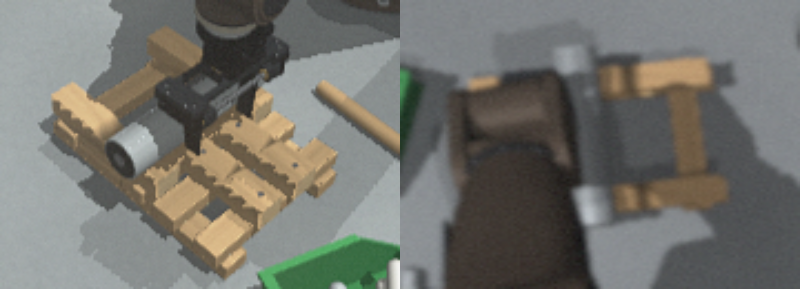

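The tube is rolling squarely just ahead of the fingers, on the laid bearers and short of the notches. I keep pushing and slow down at the notch edge.

Request:
{"fn": "apply_moves", "kwargs": {
  "increments": [
    [0,0,-4,0,0],
    [0,0,-5,0,0],
    [0,0,-5,0,0],
    [0,0,-5,0,0],
    [0,0,-5,0,0],
    [0,0,-5,0,0],
    [0,0,-5,0,0],
    [0,0,-5,0,0],
    [0,0,-4,0,0],
    [0,0,-3,0,0]
  ]
}}

```text
t: 25.4
eef_pos: [586.1, 165.3, 113.2]
tcp_rot: [-2.061, 1.571, -1.929]
ft_force: [0.2, 0.6, -0.7]
opening: 1.0
```

Request:
{"fn": "apply_moves", "kwargs": {
  "increments": [
    [0,0,-3,0,0],
    [0,0,-3,0,0],
    [0,0,-3,0,0],
    [0,0,-3,0,0],
    [0,0,-2,0,0],
    [0,0,0,0,0],
    [0,0,0,0,0]
  ]
}}

```text
t: 26.1
eef_pos: [588.0, 151.9, 113.2]
tcp_rot: [-1.118, 1.571, -0.986]
ft_force: [-0.4, 0.8, -0.1]
opening: 0.999
```

```bash
python3 -c "
from h import *
crib()"
```

```text
TCP in crib [ 5.  54.5] 113.2 f [-0.3  0.8] -0.1344396046357823 26.1
```

Request:
{"fn": "apply_moves", "kwargs": {
  "increments": [
    [0,0,8,0,0],
    [0,0,12,0,0],
    [0,-20,0,0,0],
    [0,-40,0,0,0],
    [0,-40,0,0,0],
    [0,-20,0,0,0],
    [0,0,-30,0,0],
    [0,0,-45,0,0],
    [0,0,-45,0,0],
    [0,0,-40,0,0]
  ]
}}

```text
t: 27.1
eef_pos: [606.5, 12.5, 233.4]
tcp_rot: [-0.552, 1.571, -0.418]
ft_force: [-0.1, 0.5, 0.9]
opening: 1.002
```

Request:
{"fn": "apply_moves", "kwargs": {
  "increments": [
    [0,0,0,0,0],
    [0,0,0,0,0],
    [0,0,0,0,0],
    [0,0,0,0,0]
  ]
}}

```text
t: 27.5
eef_pos: [606.3, 14.6, 233.2]
tcp_rot: [2.7, 1.571, 2.834]
ft_force: [1.6, -0.3, -0.2]
opening: 1.001
```

Run:
```python
from h import *
crib()
c=cam("wrist","w14"); b=c["pixels"].astype(int)
a=np.radians(7.5); Rc=np.array([[np.cos(a),np.sin(a)],[-np.sin(a),np.cos(a)]])
Ri=np.linalg.inv(Rc)
W=lambda x,y,z: np.r_[Ri@np.array([x,y])+[590.1,97.2],z]
print("expected px: tube ends",proj(c,[W(-135,0,109),W(145,0,109)]).round(), "notch",proj(c,[W(-95,0,109),W(95,0,109)]).round())
sat=b.max(2)-b.min(2)
u,v=proj(c,[W(0,0,109)])[0].round().astype(int)
for x in (-95,-60,0,60,95):
    print(x,[(y,int(sat[tuple(proj(c,[W(x,y,109)])[0].round().astype(int)[::-1])]),int(b[tuple(proj(c,[W(x,y,109)])[0].round().astype(int)[::-1])].mean())) for y in range(-60,61,6)])
```

```text
TCP in crib [  5.3 -84. ] 233.2 f [ 1.5 -0.5] -0.16755159921091398 27.5
expected px: tube ends [[ 95.  94.]
 [417.  95.]] notch [[141.  94.]
 [360.  94.]]
-95 [(-60, 96, 171), (-54, 90, 158), (-48, 90, 159), (-42, 89, 158), (-36, 45, 88), (-30, 40, 91), (-24, 6, 100), (-18, 9, 130), (-12, 10, 150), (-6, 13, 166), (0, 14, 183), (6, 15, 207), (12, 14, 192), (18, 14, 194), (24, 12, 182), (30, 9, 154), (36, 86, 153), (42, 88, 152), (48, 91, 151), (54, 90, 152), (60, 91, 154)]
-60 [(-60, 50, 84), (-54, 52, 88), (-48, 50, 84), (-42, 37, 71), (-36, 46, 87), (-30, 37, 85), (-24, 5, 101), (-18, 10, 130), (-12, 13, 152), (-6, 13, 165), (0, 15, 188), (6, 16, 219), (12, 14, 198), (18, 15, 195), (24, 12, 181), (30, 8, 146), (36, 45, 85), (42, 73, 119), (48, 72, 116), (54, 51, 81), (60, 70, 112)]
0 [(-60, 87, 146), (-54, 92, 154), (-48, 48, 85), (-42, 35, 70), (-36, 3, 77), (-30, 3, 74), (-24, 7, 103), (-18, 11, 132), (-12, 11, 157), (-6, 12, 167), (0, 16, 194), (6, 11, 228), (12, 15, 203), (18, 16, 193), (24, 14, 182), (30, 10, 133), (36, 3, 73), (42, 96, 161), (48, 93, 151), (54, 94, 152), (60, 97, 156)]
60 [(-60, 89, 153), (-54, 92, 155), (-48, 49, 84), (-42, 39, 71), (-36, 47, 83), (-30, 17, 78), (-24, 6, 105), (-18, 11, 131), (-12, 13, 154), (-6, 14, 168), (0, 16, 191), (6, 17, 212), (12, 15, 198), (18, 15, 192), (24, 15, 178), (30, 10, 123), (36, 58, 92), (42, 105, 184), (48, 103, 178), (54, 104, 181), (60, 103, 183)]
95 [(-60, 95, 160), (-54, 95, 161), (-48, 94, 160), (-42, 88, 149), (-36, 49, 87), (-30, 8, 71), (-24, 6, 102), (-18, 11, 134), (-12, 11, 153), (-6, 13, 168), (0, 15, 188), (6, 15, 200), (12, 14, 193), (18, 15, 210), (24, 15, 198), (30, 66, 168), (36, 103, 175), (42, 103, 175), (48, 102, 175), (54, 104, 176), (60, 103, 177)]
```

The tube covers y from about -29 to +31 across both bearers, so it is centred and square. Last, I check its lengthwise position, its height and the bearers.

Run:
```python
from h import *
c=cam("wrist"); b=c["pixels"].astype(float); g=b[:,:,0]-b[:,:,2]; G=b.mean(2)
a=np.radians(7.5); Rc=np.array([[np.cos(a),np.sin(a)],[-np.sin(a),np.cos(a)]]); Ri=Rc.T
W=lambda x,y,z: np.r_[Ri@np.array([x,y])+[590.1,97.2],z]
L=lambda uv,z:(Rc@(ray(c,uv,z)[0,:2]-[590.1,97.2])).round(1)
for x in (-135,145): p=proj(c,[W(x,0,109)])[0].round().astype(int); print("tube end",L((edge(G,p,0,14,3),p[1]),109))
for x in (-95,95):
    p=proj(c,[W(x,110,86)])[0].round().astype(int); print("bearer end px",p, L((p[0],edge(g,p,1,8)),86) if p[1]>8 else "")
    for y in (50,80):
        q=[proj(c,[W(x+s,y,86)])[0].round().astype(int) for s in(-20,20)]; q=[r for r in q if r[1]>5]; print([L((edge(G,r,0,6),r[1]),86) for r in q])
# tube height across top view + scene: edges at mid-length seen by scene camera
t=cam("top","t15"); m=t["pixels"].astype(int)
print("top: tube edges", [[y for y in range(-50,51,2) if (lambda p:(m[p].max()-m[p].min())<25)(tuple(proj(t,[W(x,y,109)])[0].round().astype(int)[::-1]))] for x in(-95,95)])
# apparent span of tube -> height
for x in (-95,-60,60,95):
    e=[]
    for y in(-29,31):
        p=proj(c,[W(x,y,109)])[0].round().astype(int); e.append(edge(g,p,1,7,3))
    o=-c["R"].T@c["t"]; o=Rc@(o[:2]-[590.1,97.2]); cz=(-c["R"].T@c["t"])[2]
    an=[np.arctan2(L((p[0],v),0)[1]-o[1],cz) for v in e]; mid=sum(an)/2; D=30/np.sin(abs(an[1]-an[0])/2)
    print(x,"tube y,z",(o[1]+D*np.sin(mid)).round(1),(cz-D*np.cos(mid)).round(1))
s=status.state(); print(s["t"],s["ft_force"])
```

```text
tube end [-145.4    0.3]
tube end [155.4   0.4]
bearer end px [138 -42] 
[array([-115.4,   49.9]), array([-74.3,  50.1])]
[]
bearer end px [363 -41] 
[array([74.8, 49.7]), array([115.9,  49.8])]
[]
top: tube edges [[-50, -48, -46, -44, -42, -40, -38, -36, -34, -32, -30, -28, -26, -24, -22, -20, -18, -16, -14, -12, -10, -8, -6, -4, -2, 0, 2, 4, 6, 8, 10, 12, 14, 16, 18, 20, 22, 24, 26, 28, 30, 32, 34, 36, 38, 40, 42, 44, 46, 48, 50], [-50, -48, -46, -44, -42, -40, -38, -36, -34, -32, -30, -28, -26, -24, -22, -20, -18, -16, -14, -12, -10, -8, -6, -4, -2, 0, 2, 4, 6, 8, 10, 12, 14, 16, 18, 20, 22, 24, 26, 28, 30]]
-95 tube y,z 0.9 108.5
-60 tube y,z 0.8 108.9
60 tube y,z 0.0 108.5
95 tube y,z -0.3 108.5
27.65 [-0.36392063 -0.08528365 -0.13268442]
```

```bash
python3 -c "
from h import *
print(env.job_done(), status.state()['t'])"
```

```text
the job is handed in; nothing more can be done
the job is handed in; nothing more can be done
```

The crib is finished and handed in at about 28 s of the 64 s allowed. Both notched bearers are on the open battens and the tube lies in both notches. The interface gave no verdict.

**What I did:** I laid the two bearers with the gripper. Then I rolled the tube off its parking bearers with the open jaws behind it, so two contact points kept it square.

**Last checks (wrist camera, crib frame):**

| Item | Measured |
|---|---|
| Bearers | x ≈ ±95 mm, square |
| Tube axis height | 108.5–108.9 mm at four points along it (109 expected) |
| Tube position | y from -0.3 to +0.9 mm along its length; middle at x ≈ +5 mm |
| Force on the tool | about 0.4 N (sensor noise); gripper well clear of everything |

**Failed or not rechecked:**
- **First push jammed:** it reached about 22 N sideways and 16 N upward, probably from finger friction on the tube. I backed off and pushed forward and up together, which rolled the tube out at about 6 N.
- **Bearers lengthwise:** at the end their ends were out of view. Their y position rests on the check before the roll (about +1 mm) and on the tube lying at y ≈ 0.
- **Last top-view check:** it gave nothing useful for one bearer and only one tube edge for the other, probably because the arm or its shadow was in the way.
- **Tube ends:** they measured 300 mm apart instead of 280, in the wrist view only, so the lengthwise figure is less exact than the rest.
- **Bin, box, sleeve and hammer:** I did not measure them at the end, but nothing came near them.

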